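# Hold a stepped mandrel in the mandrel rest

### The job

Lay the stepped steel mandrel flat in the channel of the mandrel rest, square handle towards the fixed end stop and thin end towards the tailstock. Then slide the tailstock up until the mandrel is held endwise between the end stop and the tailstock's pad with no gap at either end, and let go. Leave the glass jar standing where it is.

Things in the scene. Friction and masses are not known exactly. Their poses are not given: they have to be found in the camera images.
- rest: Mandrel rest, fixed: grey bed 84 mm wide (x), 345 long (y -175 to +170), origin at underside, x = 0 on channel centre line. Channel floor 18 mm above the bench. Aluminium lips: inner walls at x = +-21, bevelled out to +-28, tops 28 mm above bench. End stop: grey block 84 wide at y = +140 to +170, top 68 mm above bench. The tailstock slides on the lips at the -y end.
- stop_face (a point): Middle of the end stop's flat face that looks along the channel (rest's y = +140 mm), 34 mm above the bench, the height of a laid mandrel's axis. Axes as the rest's.
- tail_pad (a point): Centre of the flat end of the tailstock's pad, a 22 mm steel disc that looks towards the end stop, 34 mm above the bench; axes as the rest's. Tailstock: dark plate 80 x 50 (y) mm, 30 to 42 mm above bench; grey block on it 54 x 50 mm, top at 76; black fixed knob to 84. Its flat back face, for pushing, lies 70 mm behind this point, away from the end stop.
- tailstock (a joint): Travel of the tailstock in m along the rest's +y, towards the end stop; range 0 (fully back) to 0.125. At 0 the pad lies 240 mm from the end stop's face. It slides with about 4 N of friction and stays where it is left; only the mandrel stops it where it should.
- mandrel: Stepped steel mandrel, 150 mm long, 0.3 to 0.6 kg, lying loose along its x. Square handle 32 x 32 mm from x = -50 to +20 mm, then a round step 24 mm in diameter to x = +60, then one of 16 mm to x = +100 (thin end). Axis 16 mm above the underside. Origin at the underside, nearly below the centre of mass: a good place to grasp the handle, across y.
- mandrel_tip (a point): Centre of the mandrel's thin end face (its x = +100 mm). Axes as the mandrel's.
- mandrel_butt (a point): Centre of the mandrel's handle end face (its x = -50 mm). Axes as the mandrel's.
- jar: Closed glass jar with a white lid, 60 mm in diameter and 80 mm high, standing near the end stop's end of the rest; origin at the centre of its underside.

How it is judged:
By the outcome, as a careful person would: the job done as asked, in the order asked, and still so for the second after the job is handed in, with the robot touching nothing.
It also fails if it takes over 48 s, if anything falls off the work surface, if the arm or the gripper's body presses on something with over 40 N, if the wrist force passes 120 N, or if a joint passes its speed limit or range.

### The arm

A 6-joint arm with a two-finger parallel gripper is mounted at the origin on the work surface. World frame = base frame: x ahead of the robot, y to its left, z up, the work surface at z = 0. Lengths are in m, angles in rad, forces in N, time in s.
With the tool pointing down it reaches from about 0.35 to 0.775 m from the base axis. Payload 7.3 kg.
Tool frame: the origin (TCP) lies midway between the tips of the shut fingers; the grasp point (between the pads) lies 19 mm behind it (tcp_to_grasp is the distance from the TCP to the grasp point, in m); z points along the fingers, y is the line along which they close (so a half turn about z gives the same grasp; the last joint's range is limited). The gripper opens to 92 mm and grips with 3 to 60 N. Pads are 19 mm wide; open, the fingers measure 130 mm over their backs; the gripper's body (75 mm by 190 mm) begins 47 mm behind the grasp point.
Start: joints at [0.96, 0.342, 1.524, -0, 1.275, -0.146], TCP at [0.235, 0.469, 0.227] pointing down, gripper open.
Joint ranges: [-2.53, 2.53], [-0.77, 2.02], [0.04, 2.7], [-1, 4.14], [0.28, 2.66], [-3.11, 3.11]. Speed limits (rad/s): [2.57, 2.57, 3.14, 3.14, 3.14, 3.14].

### API

Orientations are given as [roll, pitch, yaw] about the fixed x, y, z axes, in that order (R = Rz(yaw) Ry(pitch) Rx(roll)).
In Python, from cell import observe, read_camera, calibration, hand_in, tcp_to_grasp gives the robot as it stands.
- The arm moves only by the tool send_rows, never from a script. Its argument "targets" is a list of rows, each a list of 5 numbers: the opening, from 0 (shut) to 1 (fully open), then the shift along the world's x, y, z in m, then the turn about the world's z in rad. A call has 1 to 5 rows; each row shifts and turns the commanded pose from where the row before left it; what a row does not reach is not made up. A row lasts 1/10 s, in which the tool goes at most 50 mm and 8.59 degrees, less where a joint would pass 70% of its speed; a pose out of reach is approached as far as the arm can. A call is refused whole if a number of a shift passes 0.05 or a number of a turn 0.15, either way. A call with a gripper value outside its range is refused whole. The fingers move at their own pace and stop on an object; "grip_force" is the grip in N (left out, the last holds). Time passes only in rows, so rows that do not move let the fingers close. It gives the time, the measured TCP pose, the force, the opening and the grip force at its end, in the units of the state.
- observe(): the state, without advancing time (a new reading comes with each control period).
- read_camera(name): name is "scene" or "top"; returns (picture, depth): 480x640x3 uint8, red, green, blue; 480x640 float32, m along the optical axis (not along the pixel's ray), 0 where there is no reading.
- calibration(name): a dict with "intrinsics" (3x3 intrinsics, pixels), "k1" (the pictures are not rectified: a ray, as slopes to the right and down, at radius r is drawn at 1 + k1 r^2 times it, then the intrinsics apply), "world_to_cam" (4x4, takes a point from world to camera coordinates). Camera axes: x right, y up, looking along -z (the intrinsics and any distortion apply to the point x, -y, -z); pixel columns grow to the right and rows downward; lengths in m; the calibration is good to about 2 mm. A picture is of the moment at which its call begins. calibration takes no time and is no camera call.
- hand_in(): hands the job in; it is judged then, once.
The state is a dict: "time": time; "qpos": joint angles; "qvel": joint speeds; "joint_efforts": joint torques, N m; "tool_pos": TCP position; "tool_rot": TCP orientation; "contact_force": force on the tool from outside, world axes, zero at the start; "torque": the same for the moment, N m; "opening": finger opening in m; "grip_force": force on a finger pad.
Only numpy, scipy, OpenCV 4.12 (cv2) and the standard library are available. Lean on these libraries where they do the work, as an engineer would, in place of code of your own. Each camera call takes 0.05 s, during which the arm holds its last target. There are 200 camera calls.

## Working session

There is one attempt and no reset: what is moved stays moved. The work goes in short steps, Python scripts to look and compute and a tool call to move; the robot and the scene stay as the last step left them, time stands still between calls to the robot, and variables do not carry over. Pictures are saved under pics/ and viewed, at most 10 in all, crops included, and the job is handed in when it is done.

Besides the shell and the picture viewer there is one more tool, called after "Call:" as a command line: name --pt "numbers of a row" for each row, then --argument value for the rest. send_rows: Moves the arm, as the interface text tells. Its arguments: {"type":"object","properties":{"targets":{"type":"array","items":{"type":"array","items":{"type":"number"}}},"grip_force":{"type":"number"}},"required":["targets"]}

```bash
mkdir -p pics; ls; cat > h.py <<'E'
import numpy as np, cv2
from cell import *
def ray(n,uv):
    c=calibration(n);K=np.array(c["intrinsics"]);T=np.array(c["world_to_cam"]);k=c["k1"]
    uv=np.atleast_2d(np.float64(uv))
    p=cv2.undistortPoints(uv[:,None],K,np.array([k,0,0,0,0.]))[:,0]
    d=np.c_[p[:,0],-p[:,1],-np.ones(len(p))]@T[:3,:3]
    o=-T[:3,:3].T@T[:3,3]
    return o,d
def onz(n,uv,z):
    o,d=ray(n,uv);return o+d*((z-o[2])/d[:,2])[:,None]
def cloud(n,depth):
    v,u=np.mgrid[:480,:640];o,d=ray(n,np.c_[u.ravel(),v.ravel()])
    return (o+d*depth.ravel()[:,None]).reshape(480,640,3)
E
python3 - <<'E'
from h import *
for n in("top","scene"):
    p,d=read_camera(n);cv2.imwrite(f"pics/{n}0.png",p[:,:,::-1]);np.savez(f"{n}0.npz",p=p,d=d)
    o,_=ray(n,[320,240]);print(n,o,(d>0).mean())
print(observe(),tcp_to_grasp)
E
```

```text
pics
top [0.47197177 0.08044204 0.80242413] 0.9959114583333334
scene [ 0.91229358 -0.21598438  0.53051054] 0.996005859375
{'time': 0.1, 'qpos': array([ 9.60014639e-01,  3.42627528e-01,  1.52491603e+00,  8.22860206e-06,
        1.27538384e+00, -1.45990575e-01]), 'qvel': array([-0.0003265 , -0.00152235, -0.0012765 ,  0.00121425,  0.0019305 ,
        0.00185314]), 'joint_efforts': array([ 1.34099646e-03, -4.32004201e+01, -2.44696158e+01,  7.18691759e-02,
        5.26249164e-02, -2.49855373e-05]), 'tool_pos': array([0.23509127, 0.46902444, 0.2261296 ]), 'tool_rot': array([-3.14027325e+00, -2.01954309e-04,  2.67679901e+00]), 'contact_force': array([ 0.1931233 , -0.2830619 ,  0.31897401]), 'torque': array([ 0.0236624 ,  0.03541144, -0.00956646]), 'grip_force': 0.0, 'opening': 0.09196519522272058} 0.0188
```

View pics/top0.png

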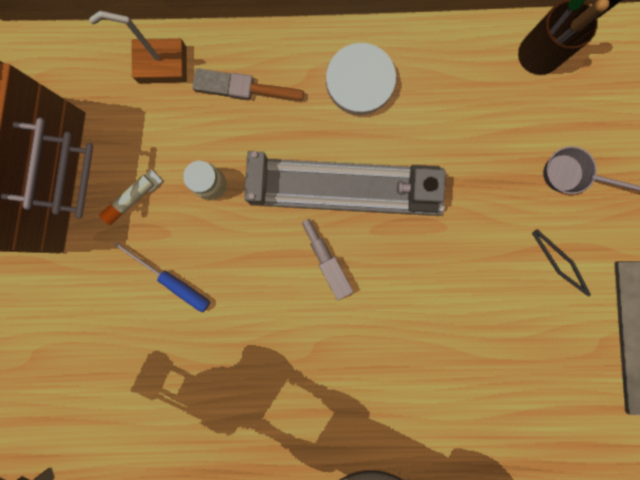

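View pics/scene0.png

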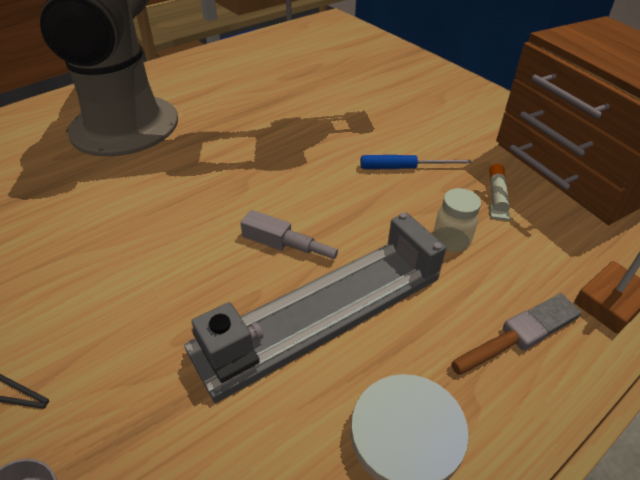

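The top view shows the mandrel at about (328,260), with its thin end at (308,225). The rest spans (245–445, 150–215), with the end stop on the left (world +y) and the tailstock on the right. The jar is at (203,180). The scene view agrees, and the arm is clear of everything. Next I measure with depth and edges.

```bash
cat > m.py <<'E'
from h import *
def box(P):  # min area rect in mm
    r=cv2.minAreaRect(np.float32(P[:,:2]*1000));return np.round(r[0],1),np.round(r[1],1),round(r[2],2)
def sub(C,d,u0,u1,v0,v1,z0,z1):
    S=C[v0:v1,u0:u1].reshape(-1,3);k=d[v0:v1,u0:u1].ravel()>0
    return S[k&(S[:,2]>z0)&(S[:,2]<z1)]
E
python3 - <<'E'
from m import *
f=np.load("top0.npz");d=f["d"];p=f["p"];C=cloud("top",d)
print("table z",np.median(C[300:330,400:500,2]))
M=sub(C,d,290,365,215,305,.006,.05);print("mandrel",box(M),np.percentile(M[:,2],[50,95]))
H=sub(C,d,290,365,215,305,.0285,.05);print("handle top",box(H),len(H),np.median(H[:,2]))
R=sub(C,d,235,455,140,225,.006,.10);print("rest",box(R))
S=sub(C,d,235,290,140,225,.055,.085);print("stop top",box(S),np.median(S[:,2]))
T=sub(C,d,400,455,140,225,.065,.08);print("tail block",box(T),np.median(T[:,2]))
J=sub(C,d,170,240,150,210,.07,.09);print("jar",box(J))
L=sub(C,d,275,405,140,225,.024,.034);print("lips",box(L),np.median(L[:,2]))
# colour masks
hsv=cv2.cvtColor(p,cv2.COLOR_RGB2HSV)
m=(hsv[...,1]<90).astype(np.uint8)*255
for nm,(u0,u1,v0,v1),z in (("mandrel",(290,365,212,305),.02),("rest",(235,455,140,225),.0)):
    q=np.zeros_like(m);q[v0:v1,u0:u1]=m[v0:v1,u0:u1]
    c=max(cv2.findContours(q,0,2)[0],key=cv2.contourArea)[:,0]
    print(nm,"pix",cv2.minAreaRect(c),"world",box(onz("top",c,z)))
cv2.imwrite("pics/crop.png",cv2.resize(p[130:310,230:460,::-1],None,fx=3.4,fy=3.3,interpolation=2))
E
```

```text
table z 0.0001569052767028678
mandrel (array([477.5,  70.4]), array([149.5,  31.9]), 26.68) [0.03077078 0.03389351]
handle top (array([459.5,  61.4]), array([109.3,  31.9]), 26.68) 777 0.032079063782016304
rest (array([589.6,  30.2]), array([346. , 114.3]), 85.64)
stop top (array([616.9, 186. ]), array([30.9, 83.7]), 85.28) 0.06813303685040772
tail block (array([ 594.4, -103.7]), array([52.1, 56. ]), 85.73) 0.07571009636354953
jar (array([616. , 274.5]), array([52.7, 51.2]), 42.86)
lips (array([587.6,  42.7]), array([230.7, 106.9]), 86.25) 0.026121515484155977
mandrel pix ((325.0155944824219, 258.0916748046875), (85.23529815673828, 18.294116973876953), 61.927513122558594) world (array([477.6,  69.8]), array([150.2,  32.3]), 26.72)
rest pix ((345.0816345214844, 185.3114471435547), (201.02401733398438, 52.584171295166016), 4.969740867614746) world (array([609.1,  31.1]), array([365.9,  96.7]), 83.53)
```

View pics/crop.png

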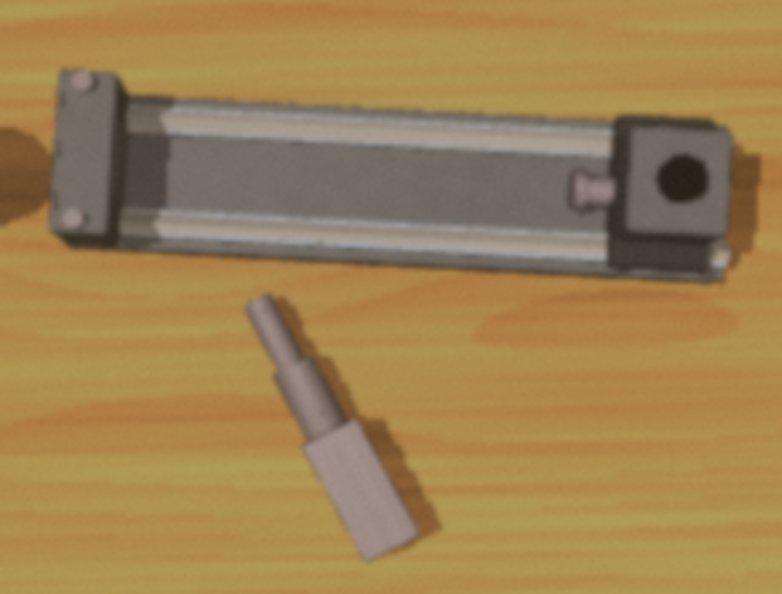

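The crop confirms the layout: thin end towards the upper left, bare channel, and the pad facing the end stop.

- **Mandrel:** origin about (455, 59) mm, yaw 26.7°
- **Rest:** y axis at 85.5°, stop face at about (616, 171) mm

I'll move above the grasp point with a turn of +53°.

Call:
send_rows --pt "1 0.022 -0.041 0 0.093" --pt "1 0.022 -0.041 0 0.093" --pt "1 0.022 -0.041 0 0.093" --pt "1 0.022 -0.041 0 0.093" --pt "1 0.022 -0.041 0 0.093"

```text
time: 0.6
tool_pos: [0.3456, 0.2626, 0.2266]
tool_rot: [-3.142, -0.0, -3.137]
contact_force: [0.9, 0.4, -0.0]
opening: 0.0916
grip_force: 0.0
```

Call:
send_rows --pt "1 0.022 -0.041 0 0.093" --pt "1 0.022 -0.041 0 0.093" --pt "1 0.022 -0.041 0 0.093" --pt "1 0.022 -0.041 0 0.093" --pt "1 0.022 -0.041 0 0.093"

```text
time: 1.1
tool_pos: [0.4557, 0.0575, 0.2266]
tool_rot: [3.141, -0.0, -2.673]
contact_force: [1.2, 0.0, 0.2]
opening: 0.0917
grip_force: 0.0
```

Call:
send_rows --pt "1 0 0 0 0" --pt "1 0 0 0 0"

```text
time: 1.3
tool_pos: [0.4551, 0.0586, 0.2262]
tool_rot: [3.14, -0.001, -2.68]
contact_force: [-1.0, 0.7, 0.0]
opening: 0.0918
grip_force: 0.0
```

Call:
send_rows --pt "1 0 0 -0.04 0" --pt "1 0 0 -0.04 0" --pt "1 0 0 -0.04 0" --pt "1 0 0 -0.04 0" --pt "1 0 0 -0.03 0"

```text
time: 1.8
tool_pos: [0.4535, 0.061, 0.0348]
tool_rot: [3.14, -0.002, -2.675]
contact_force: [0.4, 0.6, 0.1]
opening: 0.0916
grip_force: 0.0
```

Call:
send_rows --pt "1 0 0 -0.012 0" --pt "1 0 0 -0.01 0" --pt "1 0 0 0 0" --pt "0.3 0 0 0 0" --pt "0.2 0 0 0 0" --grip_force 30

```text
time: 2.3
tool_pos: [0.4559, 0.0596, 0.0157]
tool_rot: [-3.141, 0.002, -2.676]
contact_force: [0.3, 0.2, 0.1]
opening: 0.0805
grip_force: 0.0
```

Call:
send_rows --pt "0.2 0 0 0 0" --pt "0.2 0 0 0 0" --pt "0.2 0 0 0 0" --pt "0.2 0 0 0 0" --pt "0.2 0 0 0 0"

```text
time: 2.8
tool_pos: [0.4553, 0.0593, 0.0148]
tool_rot: [3.142, 0.0, -2.677]
contact_force: [-0.3, -0.5, 0.4]
opening: 0.0405
grip_force: 0.0
```

Call:
send_rows --pt "0.1 0 0 0 0" --pt "0 0 0 0 0" --pt "0 0 0 0 0" --pt "0 0 0 0 0" --pt "0 0 0 0 0" --grip_force 35

```text
time: 3.3
tool_pos: [0.4555, 0.0593, 0.0148]
tool_rot: [-3.142, 0.0, -2.676]
contact_force: [1.0, -1.7, -0.4]
opening: 0.0313
grip_force: 35.0
```

Call:
send_rows --pt "0 0 0 0.02 0" --pt "0 0 0 0.03 0" --pt "0 0 0 0.03 0" --pt "0 0 0 0.02 0" --pt "0 0 0 0 0"

```text
time: 3.8
tool_pos: [0.4564, 0.0594, 0.1165]
tool_rot: [-3.14, 0.004, -2.676]
contact_force: [0.5, -1.7, -4.3]
opening: 0.0316
grip_force: 35.0
```

Call:
send_rows --pt "0 0.0098 0.0036 0 -0.132" --pt "0 0.0098 0.0036 0 -0.132" --pt "0 0.0098 0.0036 0 -0.132" --pt "0 0.0098 0.0036 0 -0.132" --pt "0 0.0098 0.0036 0 -0.132"

```text
time: 4.3
tool_pos: [0.5033, 0.0776, 0.1125]
tool_rot: [-3.141, -0.004, 2.941]
contact_force: [0.2, -0.3, -3.9]
opening: 0.032
grip_force: 35.0
```

Call:
send_rows --pt "0 0.0098 0.0036 0 -0.132" --pt "0 0.0098 0.0036 0 -0.132" --pt "0 0.0098 0.0036 0 -0.132" --pt "0 0.0098 0.0036 0 -0.132" --pt "0 0.0098 0.0036 0 -0.132"

```text
time: 4.8
tool_pos: [0.5523, 0.0955, 0.1122]
tool_rot: [-3.138, -0.003, 2.281]
contact_force: [-0.2, -0.1, -4.7]
opening: 0.0315
grip_force: 35.0
```

Call:
send_rows --pt "0 0.0098 0.0036 0 -0.132" --pt "0 0.0098 0.0036 0 -0.132" --pt "0 0.0098 0.0036 0 -0.132" --pt "0 0.0098 0.0036 0 -0.132" --pt "0 0.0098 0.0036 0 -0.132"

```text
time: 5.3
tool_pos: [0.6013, 0.1135, 0.1118]
tool_rot: [-3.137, -0.0, 1.621]
contact_force: [-0.2, -0.5, -4.3]
opening: 0.0318
grip_force: 35.0
```

Call:
send_rows --pt "0 0.009 0.003 0 -0.132" --pt "0 0 0 0 0" --pt "0 0 0 0 0"

```text
time: 5.6
tool_pos: [0.61, 0.1163, 0.1126]
tool_rot: [-3.138, 0.001, 1.498]
contact_force: [-0.7, -0.8, -4.7]
opening: 0.0317
grip_force: 35.0
```

```bash
python3 - <<'E'
from m import *
print(observe()["tool_pos"],observe()["tool_rot"])
for n in("top","scene"):
    p,d=read_camera(n);np.savez(f"{n}1.npz",p=p,d=d);cv2.imwrite(f"pics/{n}1.png",p[:,:,::-1])
E
```

```text
[0.61001508 0.11627526 0.11264833] [-3.13788963e+00  5.32238300e-04  1.49847717e+00]
```

View pics/scene1.png

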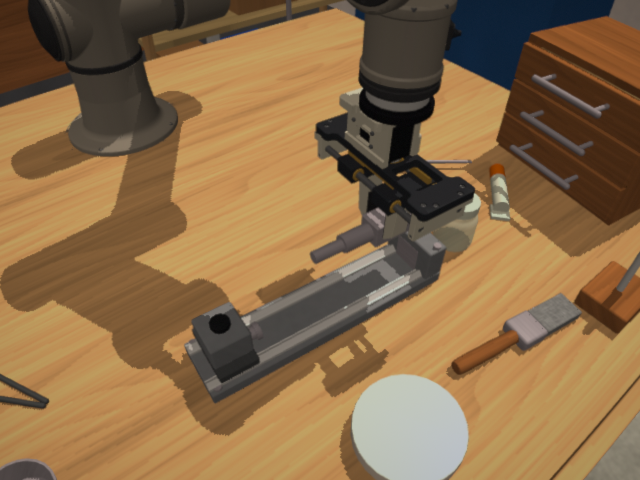

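View pics/top1.png

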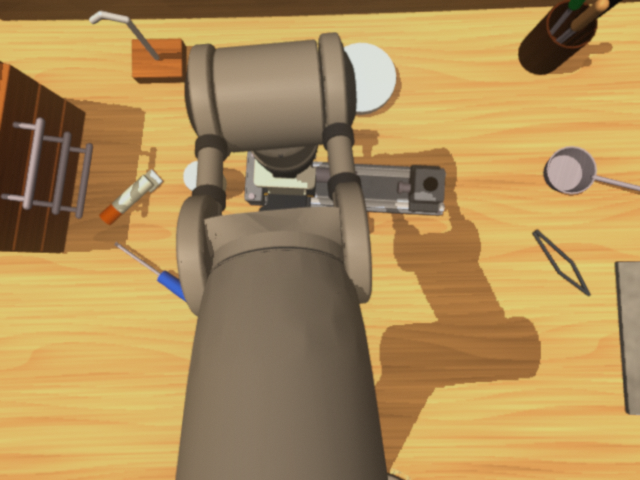

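The scene view shows the mandrel gripped level over the channel. Its thin end, at about (315,255), points to the tailstock and its handle to the end stop. The top view is blocked by the arm. I'll check the mandrel axis against the channel in the scene depth before lowering.

```bash
python3 - <<'E'
from m import *
yr=np.array([np.cos(np.radians(85.5)),np.sin(np.radians(85.5))]);xr=np.array([yr[1],-yr[0]]);sf=np.array([.6157,.171])
def rest(S): q=S[:,:2]-sf;return np.c_[q@xr*1e3,q@yr*1e3+140,S[:,2]*1e3]
f=np.load("scene1.npz");d=f["d"];C=cloud("scene",d)
M=rest(sub(C,d,305,395,205,270,.075,.14));M=M[M[:,1]<100]
for a,b in((-20,10),(12,48),(52,75)):
    k=M[(M[:,1]>a)&(M[:,1]<b)]
    if len(k):print("mandrel",a,b,len(k),"xmax",np.percentile(k[:,0],98),"ztop",np.percentile(k[:,2],97),"ymin",np.percentile(k[:,1],1))
f=np.load("scene0.npz");d=f["d"];C=cloud("scene",d);R=rest(C[210:400,180:450].reshape(-1,3))
# lips tops: z~28 ; inner channel floor z~18 ; stop top; stop face
for nm,y0,y1,z0,z1 in(("floor",-60,100,15,20.5),("liptop",-60,100,26.5,30),("stoptop",130,180,66,71),("blocktop",-190,-90,74,78)):
    k=R[(abs(R[:,0])<60)&(R[:,1]>y0)&(R[:,1]<y1)&(R[:,2]>z0)&(R[:,2]<z1)]
    print(nm,len(k),"x",np.percentile(k[:,0],[1,50,99]).round(1),"y",np.percentile(k[:,1],[1,99]).round(1))
    if nm=="liptop":
        for s in(-1,1):
            q=k[k[:,0]*s>0];print("  slope deg",np.degrees(np.polyfit(q[:,1],q[:,0],1)[0]),"x",np.percentile(q[:,0],[3,97]))
k=R[(abs(R[:,0])<30)&(R[:,1]>125)&(R[:,1]<150)&(R[:,2]>35)&(R[:,2]<60)];print("stop face y",len(k),np.median(k[:,1]) if len(k) else 0)
k=R[(abs(R[:,0])<11)&(R[:,1]>-115)&(R[:,1]<-60)&(R[:,2]>34)&(R[:,2]<47)];print("pad ymax",np.percentile(k[:,1],[90,98]))
E
```

```text
mandrel -20 10 315 xmax 7.599343603856373 ztop 122.1568825055108 ymin -15.022483894234984
mandrel 12 48 531 xmax 11.033491683666405 ztop 125.99116812355466 ymin 12.433439361521403
mandrel 52 75 755 xmax 29.761248464588775 ztop 136.62122940924414 ymin 52.586861504388814
floor 3986 x [-40.7   2.   41.7] y [-58.4  98.2]
liptop 405 x [-30.9  27.7  31.4] y [-58.9  97.4]
  slope deg 0.39138482143626235 x [-30.72636787 -25.2945642 ]
  slope deg 0.2286455743546247 x [26.69101846 31.09622673]
stoptop 804 x [-38.6   1.8  41.2] y [138.6 167.4]
blocktop 1384 x [-26.    5.9  26.2] y [-161.5 -112.6]
stop face y 431 138.58731712989643
pad ymax [-93.41293949 -92.35836799]
```

The mandrel is centred over the channel (x about 0 to −1 mm) with a gap of about 4–5 mm to the stop, so I'll lower it.

Call:
send_rows --pt "0 0.001 0 -0.02 0" --pt "0 0 0 -0.02 0" --pt "0 0 0 -0.02 0" --pt "0 0 0 -0.012 0" --pt "0 0 0 0 0"

```text
time: 6.2
tool_pos: [0.6108, 0.1161, 0.0408]
tool_rot: [-3.138, 0.001, 1.496]
contact_force: [-0.2, -0.7, -4.2]
opening: 0.0313
grip_force: 35.0
```

Call:
send_rows --pt "0 0 0 -0.002 0" --pt "0 0 0 -0.002 0" --pt "0 0 0 -0.002 0" --pt "0 0 0 0 0" --pt "0 0 0 0 0"

```text
time: 6.7
tool_pos: [0.6124, 0.1163, 0.037]
tool_rot: [3.141, -0.0, 1.495]
contact_force: [-0.7, 0.1, -4.1]
opening: 0.0317
grip_force: 35.0
```

Call:
send_rows --pt "0 0 0 -0.001 0" --pt "0 0 0 -0.001 0" --pt "0 0 0 0 0" --pt "0 0 0 0 0"

```text
time: 7.1
tool_pos: [0.6123, 0.1163, 0.0347]
tool_rot: [-3.142, 0.0, 1.495]
contact_force: [0.5, -0.3, -4.5]
opening: 0.0315
grip_force: 35.0
```

Call:
send_rows --pt "0 0 0 -0.001 0" --pt "0 0 0 -0.001 0" --pt "0 0 0 0 0" --pt "0 0 0 0 0"

```text
time: 7.5
tool_pos: [0.6124, 0.1163, 0.0328]
tool_rot: [3.141, -0.0, 1.495]
contact_force: [-0.7, 0.2, -3.5]
opening: 0.0315
grip_force: 35.0
```

Call:
send_rows --pt "0 0 0 -0.0007 0" --pt "0 0 0 0 0" --pt "0 0 0 0 0"

```text
time: 7.8
tool_pos: [0.6124, 0.1163, 0.0328]
tool_rot: [3.141, -0.0, 1.495]
contact_force: [-3.2, -0.3, 6.4]
opening: 0.0316
grip_force: 35.0
```

The mandrel has touched the floor (vertical force now +6 N), so I'll release it and retract upwards.

Call:
send_rows --pt "0.36 0 0 0.0005 0" --pt "0.45 0 0 0 0" --pt "0.6 0 0 0 0" --pt "0.6 0 0 0 0" --pt "0.6 0 0 0 0"

```text
time: 8.3
tool_pos: [0.6124, 0.1163, 0.0324]
tool_rot: [3.141, -0.0, 1.495]
contact_force: [0.3, 0.7, -0.5]
opening: 0.0545
grip_force: 0.0
```

Call:
send_rows --pt "0.6 0 0 0.01 0" --pt "0.6 0 0 0.02 0" --pt "0.6 0 0 0.04 0" --pt "0.3 0 0 0.04 0" --pt "0 0 0 0.01 0"

```text
time: 8.8
tool_pos: [0.6148, 0.1166, 0.1585]
tool_rot: [3.132, -0.001, 1.495]
contact_force: [1.0, -1.0, 0.6]
opening: 0.0437
grip_force: 0.0
```

Call:
send_rows --pt "0 -0.003 -0.036 0 0" --pt "0 -0.003 -0.036 0 0" --pt "0 -0.003 -0.036 0 0" --pt "0 -0.003 -0.036 0 0" --pt "0 -0.003 -0.036 0 0"

```text
time: 9.3
tool_pos: [0.5968, -0.065, 0.1526]
tool_rot: [-3.141, 0.0, 1.495]
contact_force: [0.7, 0.1, -0.1]
opening: 0.0038
grip_force: 0.0
```

Call:
send_rows --pt "0 -0.003 -0.036 0 0" --pt "0 -0.003 -0.036 0 0" --pt "0 -0.003 -0.039 0 0" --pt "0 0 0 0 0" --pt "0 0 0 0 0"

```text
time: 9.8
tool_pos: [0.5879, -0.1753, 0.1523]
tool_rot: [-3.141, -0.0, 1.493]
contact_force: [0.5, -0.1, 0.2]
opening: 0.0004
grip_force: 0.0
```

```bash
python3 - <<'E'
from m import *
yr=np.array([np.cos(np.radians(85.5)),np.sin(np.radians(85.5))]);xr=np.array([yr[1],-yr[0]]);sf=np.array([.6157,.171])
s=observe();print(s["tool_pos"],s["tool_rot"],s["opening"])
p,d=read_camera("top");cv2.imwrite("pics/top2.png",p[:,:,::-1]);C=cloud("top",d)
p,ds=read_camera("scene");cv2.imwrite("pics/scene2.png",cv2.resize(p[180:420,150:470,::-1],None,fx=2.4,fy=2.4))
H=sub(C,d,235,400,140,225,.045,.056);q=H[:,:2]-sf
print("handle top",len(H),np.median(H[:,2]),"x",np.percentile(q@xr,[2,98])*1e3,"y",np.percentile(q@yr,[2,98])*1e3+140)
E
```

```text
[ 0.58791086 -0.17532167  0.15233379] [-3.14114418e+00 -4.82077457e-04  1.49277717e+00] 0.000406611295556947
handle top 928 0.04987638581782028 x [-29.1926084   16.52533887] y [ 32.577086   140.78400581]
```

View pics/scene2.png

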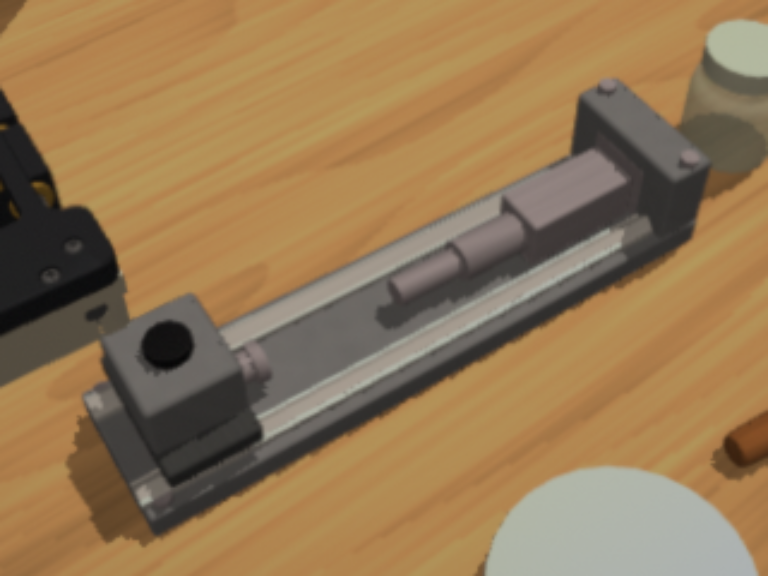

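The mandrel lies flat in the channel, handle at the stop with a gap of a few mm, and its handle top at 49.9 mm is as expected. The tailstock is still back at about (180,380) in the crop. Now I'll lower the shut fingers behind it and push along the rest's +y.

Call:
send_rows --pt "0 0 0 -0.03 0" --pt "0 0 0 -0.03 0" --pt "0 0 0 -0.03 0" --pt "0 0 0 -0.012 0" --pt "0 0 0 0 0"

```text
time: 10.4
tool_pos: [0.5875, -0.1732, 0.049]
tool_rot: [-3.138, -0.001, 1.496]
contact_force: [-0.3, -0.2, 0.2]
opening: 0.0004
grip_force: 0.0
```

Call:
send_rows --pt "0 0.001 0.01 0 0" --pt "0 0.001 0.01 0 0" --pt "0 0.0 0.005 0 0" --pt "0 0.0004 0.005 0 0" --pt "0 0.0004 0.005 0 0"

```text
time: 10.9
tool_pos: [0.5915, -0.1396, 0.0513]
tool_rot: [3.14, 0.001, 1.495]
contact_force: [-1.6, -4.1, 2.9]
opening: 0.0003
grip_force: 2.1
```

Call:
send_rows --pt "0 0.0005 0.006 0 0" --pt "0 0.0005 0.006 0 0" --pt "0 0.0005 0.006 0 0" --pt "0 0.0005 0.006 0 0" --pt "0 0.0005 0.006 0 0"

```text
time: 11.4
tool_pos: [0.594, -0.1094, 0.0507]
tool_rot: [3.141, 0.0, 1.495]
contact_force: [-0.4, -4.6, 3.1]
opening: 0.0005
grip_force: 2.2
```

Call:
send_rows --pt "0 0.0005 0.006 0 0" --pt "0 0.0005 0.006 0 0" --pt "0 0.0005 0.006 0 0" --pt "0 0.0005 0.006 0 0" --pt "0 0.0005 0.006 0 0"

```text
time: 11.9
tool_pos: [0.5964, -0.0792, 0.0506]
tool_rot: [3.141, 0.0, 1.495]
contact_force: [2.3, -5.0, 4.4]
opening: -0.0001
grip_force: 2.2
```

Call:
send_rows --pt "0 0.0003 0.003 0 0" --pt "0 0.0002 0.003 0 0" --pt "0 0.0002 0.003 0 0" --pt "0 0 0 0 0"

```text
time: 12.3
tool_pos: [0.5966, -0.07, 0.0503]
tool_rot: [-3.141, -0.001, 1.495]
contact_force: [0.8, -1.3, 0.4]
opening: 0.0005
grip_force: 0.8
```

Call:
send_rows --pt "0 0.0002 0.002 0 0" --pt "0 0.0002 0.002 0 0" --pt "0 0.0002 0.002 0 0"

```text
time: 12.6
tool_pos: [0.5969, -0.0646, 0.0502]
tool_rot: [-3.14, -0.0, 1.495]
contact_force: [-1.2, -4.2, 1.1]
opening: 0.0006
grip_force: 2.1
```

Call:
send_rows --pt "0 0.0001 0.001 0 0" --pt "0 0.0001 0.001 0 0"

```text
time: 12.8
tool_pos: [0.5971, -0.0628, 0.0503]
tool_rot: [-3.14, 0.0, 1.495]
contact_force: [-1.6, -6.8, 0.4]
opening: 0.0007
grip_force: 3.5
```

Call:
send_rows --pt "0 0.0001 0.001 0 0" --pt "0 0.0001 0.001 0 0"

```text
time: 13.0
tool_pos: [0.5972, -0.0612, 0.0503]
tool_rot: [-3.14, 0.001, 1.495]
contact_force: [-1.0, -7.3, 0.7]
opening: 0.0005
grip_force: 3.5
```

The force rose from 4 to 7 N, so the pad is now pushing the mandrel. I'll continue in small steps until it meets the stop.

Call:
send_rows --pt "0 0.0001 0.001 0 0" --pt "0 0.0001 0.001 0 0"

```text
time: 13.2
tool_pos: [0.5973, -0.06, 0.0503]
tool_rot: [-3.14, 0.002, 1.495]
contact_force: [-2.7, -13.0, 1.2]
opening: 0.0003
grip_force: 6.6
```

Call:
send_rows --pt "0 0.0001 0.001 0 0" --pt "0 0 0 0 0"

```text
time: 13.4
tool_pos: [0.5973, -0.06, 0.0503]
tool_rot: [-3.14, 0.003, 1.495]
contact_force: [-3.1, -13.3, 0.4]
opening: 0.0003
grip_force: 6.9
```

Call:
send_rows --pt "0 0.0001 0.001 0 0" --pt "0 0 0 0 0"

```text
time: 13.6
tool_pos: [0.5973, -0.06, 0.0503]
tool_rot: [-3.14, 0.005, 1.495]
contact_force: [-3.0, -16.9, -0.2]
opening: 0.0001
grip_force: 8.9
```

Call:
send_rows --pt "0 0.0001 0.001 0 0" --pt "0 0 0 0 0"

```text
time: 13.8
tool_pos: [0.5974, -0.0599, 0.0504]
tool_rot: [-3.14, 0.006, 1.495]
contact_force: [-4.3, -21.5, 0.4]
opening: 0.0007
grip_force: 10.8
```

Call:
send_rows --pt "0 -0.0003 -0.003 0 0" --pt "0 -0.0005 -0.006 0 0" --pt "0 -0.002 -0.02 0 0" --pt "0 -0.002 -0.02 0 0" --pt "0 0 0 0.03 0"

```text
time: 14.3
tool_pos: [0.5906, -0.1053, 0.0769]
tool_rot: [-3.133, -0.002, 1.493]
contact_force: [0.5, 0.5, -0.3]
opening: 0.0003
grip_force: 0.0
```

Call:
send_rows --pt "0 0 -0.02 0.04 0" --pt "0 0 -0.04 0.04 0" --pt "0 0 -0.04 0 0" --pt "0 0 -0.03 0 0" --pt "0 0 0 0 0"

```text
time: 14.8
tool_pos: [0.5932, -0.2332, 0.1557]
tool_rot: [3.141, 0.0, 1.491]
contact_force: [0.4, -0.1, -1.2]
opening: 0.0003
grip_force: 0.0
```

```bash
python3 - <<'E'
from m import *
yr=np.array([np.cos(np.radians(85.5)),np.sin(np.radians(85.5))]);xr=np.array([yr[1],-yr[0]]);sf=np.array([.6157,.171])
p,d=read_camera("top");C=cloud("top",d)
t=p[130:235,235:455,::-1]
p,ds=read_camera("scene");s=p[190:370,210:460,::-1]
cv2.imwrite("pics/fin.png",np.vstack([cv2.resize(t,(640,300),interpolation=2),cv2.resize(s,(640,300),interpolation=2)]))
H=sub(C,d,235,400,140,225,.048,.052);q=H[:,:2]-sf
print("handle top",len(H),"x",np.percentile(q@xr,[2,98])*1e3,"y",np.percentile(q@yr,[2,98])*1e3+140)
print("jar",box(sub(C,d,170,240,150,210,.07,.09)),observe()["tool_pos"])
T=sub(C,d,300,455,140,225,.074,.078);print("tail block",box(T))
E
```

```text
handle top 675 x [-26.9038047   16.29636435] y [  6.190368   140.60182331]
jar (array([616.2, 274.7]), array([52.9, 51.1]), 43.84) [ 0.59321024 -0.22964128  0.15530098]
tail block (array([600.1, -22.4]), array([49.7, 53.6]), 85.57)
```

View pics/fin.png

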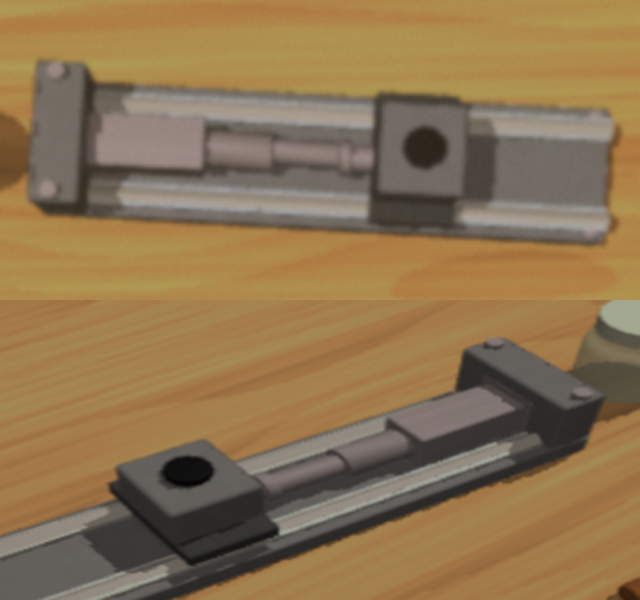

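The picture shows the handle against the stop face at about (95,140) in the upper half, and the thin end against the pad at about (342,155). The stop-to-tailstock-block distance is 209 mm against 210 mm expected for no gap. The push stalled firmly at 21 N, and the jar has not moved.

```bash
python3 -c "from cell import *; print(hand_in())"
```

```text
the job is handed in; nothing more can be done
None
```

The mandrel lies flat in the channel, held with no visible gap between the end stop and the tailstock pad (handle at the stop); the jar is where it was, and I handed the job in at about 15 s of the 48 s allowed.

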